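Find the unlocked lid of the carver's tool chest and push it open

ROBOT

A 6-joint arm with a two-finger parallel gripper is mounted at the origin on the work surface. World frame = base frame: x ahead of the robot, y to its left, z up, the work surface at z = 0. Lengths are in mm, angles in rad, forces in N, time in s.
With the tool pointing down it reaches from about 350 to 975 mm from the base axis. Payload 7.1 kg.
Tool frame: the origin (TCP) lies on the centre line of the jaws, within the pads' length; the fingertips stand 25 mm ahead of it and the grasp point (between the pads) lies 6 mm ahead of it (ctrl.nose_length is the distance from the TCP to the fingertips, in mm); x points along the fingers, y is the direction in which the jaws open and shut, and the axes are right-handed (so a half turn about x gives the same grasp; the last joint's range is limited). The gripper opens to 88 mm and grips with 3 to 60 N. Pads are 20 mm wide; open, the fingers measure 115 mm over their backs; the gripper's body (75 mm by 178 mm) begins 61 mm behind the grasp point.
Start: joints at [-1.187, 0.423, 1.63, -0, 1.089, -0.019], TCP at [245.013, -574.955, 247.675] pointing down, gripper open.
Joint ranges: [-3, 3], [-0.9, 2.11], [0.09, 2.58], [-1.31, 4.45], [0.11, 2.69], [-2.54, 2.54]. Speed limits (rad/s): [2.39, 2.39, 3.01, 3.14, 3.14, 3.14].

INTERFACE

Orientations are given as a rotation vector (axis times angle).
In Python, from workcell import ctrl gives the robot as it stands.
- The arm moves only by the tool arm_command, never from a script. Its argument "deltas" is a list of rows, each a list of 4 numbers: the shift along the tool's x, y, z in m, then the turn about the tool's x in rad. In form: [[tx, ty, tz, yaw], ...]. A call has 1 to 10 rows; each row shifts and turns the pose as measured when the row begins, along the tool's axes as they then stand; what a row does not reach is not made up. A row lasts 1/10 s, in which the tool goes at most 50 mm and 8.59 degrees, less where a joint would pass 70% of its speed; a pose out of reach is approached as far as the arm can. A call is refused whole if a number of a shift passes 0.05 or a number of a turn 0.15, either way. A call with a gripper value outside its range is refused whole. "hand" is the finger opening in m, from 0 to 0.0878, set as the call begins (left out, the last holds). The fingers move at their own pace and stop on an object; the grip force is fixed at half the most. Time passes only in rows, so rows that do not move let the fingers close. It gives the time, the measured TCP pose, the force and the opening at its end, in the units of the state.
- ctrl.get_obs(): the state, without advancing time (a new reading comes with each control period).
- ctrl.get_image(name): name is "scene" or "side" or "wrist"; returns the picture (400x640x3 uint8, red, green, blue); there is no depth.
- ctrl.get_calibration(name): a dict with "fx", "fy", "cx", "cy" (pixels), "R" (3x3) and "t" (3): a world point X has camera coordinates R X + t. Camera axes: x right, y down, z forward; pixel columns grow to the right and rows downward; lengths in mm; the calibration is good to about 2 mm. A picture is of the moment at which its call begins: read the wrist's pose just before it. get_calibration takes no time and is no camera call; for the wrist camera it gives the pose at the moment of the call.
- ctrl.close_job(): hands the job in, once; it reports no verdict.
The state is a dict: "t": time; "qpos": joint angles; "qvel": joint speeds; "joint_torque": joint torques, N m; "ee_pos": TCP position; "orientation": TCP orientation; "ft_force": force on the tool from outside, world axes, zero at the start; "moment": the same for the moment, N m; "width": finger opening in mm.
Only numpy, scipy, OpenCV 4.12 (cv2) and the standard library are available. Lean on these libraries where they do the work, as an engineer would, in place of code of your own. Each camera call takes 0.05 s, during which the arm holds its last target.

TASK

One of the four identical tip-up lids of the wooden tool chest is unlocked, and the sharpening stone is under it: press the lids one after another with a fingertip on the dark thumb spot until you find the lid that rocks, then push its raised front edge up and back until the lid stands fully open, just past upright. Leave the other lids shut, pick nothing up, and leave the knife, the wax jar and the carving where they are.

Things in the scene. Friction and masses are not known exactly. Their poses are not given: they have to be found in the camera images.
- chest: Low wooden chest fixed to the bench, closed all round: 200 mm deep (x), 376 wide (y), 90 high. Origin: centre of its underside; x away from the robot, y left, z up. Its top is four identical pale lids, flush with the 12 mm walls, middles at y = +135, +45, -45, -135 mm, each 170 mm long (x -85 to +85), 76 wide, 12 thick, on a cross pin along y at x = +33, z = 84 mm. Hollow for 45 mm below the lids.
- lid_1 (a joint): Angle (rad) of lid 1, leftmost from the robot (y +135 mm): 0 shut and flush; grows as the tail (far end, 52 mm behind the pin) goes down into the chest and the front (118 mm, towards the robot) comes up; 1.7 at the stop, just past upright. The pin is stiff: a lid stays at any angle it is left at and cannot be taken off.
- lid_2 (a joint): Angle (rad) of lid 2, second from left: 0 shut and flush; grows as the tail (far end, 52 mm behind the pin) goes down into the chest and the front (118 mm, towards the robot) comes up; 1.7 at the stop, just past upright. Three lids are locked by a block hidden under the tail and feel solid there, the front giving 6 mm or less; one, each time another, is free; nothing shows outside.
- lid_3 (a joint): Angle (rad) of lid 3, second from right: 0 shut and flush; grows as the tail (far end, 52 mm behind the pin) goes down into the chest and the front (118 mm, towards the robot) comes up; 1.7 at the stop, just past upright. The free lid's tail sinks under 3 to 8 N on its thumb spot; pressed 20 to 25 mm down there, its front edge stands 60 to 95 mm proud.
- lid_4 (a joint): Angle (rad) of lid 4, rightmost: 0 shut and flush; grows as the tail (far end, 52 mm behind the pin) goes down into the chest and the front (118 mm, towards the robot) comes up; 1.7 at the stop, just past upright. Waxed, slippery wood. Once tipped, push it on from the front and underneath, up and away along its arc; straight back while it is still low, it binds.
- lid_1_thumb (a point): Thumb spot of lid 1 (leftmost from the robot (y +135 mm)): dark disc 20 mm across, flush in the top face on the lid's middle line, 17 mm from its far (tail) end, 35 mm behind the pin. Axes as the chest's when shut; moves with the lid.
- lid_2_thumb (a point): Thumb spot of lid 2 (second from left): dark disc 20 mm across, flush in the top face on the lid's middle line, 17 mm from its far (tail) end, 35 mm behind the pin. Axes as the chest's when shut; moves with the lid.
- lid_3_thumb (a point): Thumb spot of lid 3 (second from right): dark disc 20 mm across, flush in the top face on the lid's middle line, 17 mm from its far (tail) end, 35 mm behind the pin. Axes as the chest's when shut; moves with the lid.
- lid_4_thumb (a point): Thumb spot of lid 4 (rightmost): dark disc 20 mm across, flush in the top face on the lid's middle line, 17 mm from its far (tail) end, 35 mm behind the pin. Axes as the chest's when shut; moves with the lid.
- lid_1_lip (a point): Middle of the lower front edge of lid 1, the edge nearest the robot: 118 mm ahead of the pin and, in the lid's own frame, 6 mm below its axis; 78 mm above the bench when shut. Moves with the lid.
- lid_2_lip (a point): Middle of the lower front edge of lid 2, the edge nearest the robot: 118 mm ahead of the pin and, in the lid's own frame, 6 mm below its axis; 78 mm above the bench when shut. Moves with the lid.
- lid_3_lip (a point): Middle of the lower front edge of lid 3, the edge nearest the robot: 118 mm ahead of the pin and, in the lid's own frame, 6 mm below its axis; 78 mm above the bench when shut. Moves with the lid.
- lid_4_lip (a point): Middle of the lower front edge of lid 4, the edge nearest the robot: 118 mm ahead of the pin and, in the lid's own frame, 6 mm below its axis; 78 mm above the bench when shut. Moves with the lid.
- knife: Loose carving knife lying on the bench left of the chest, 160 mm long, 13 mm high, dark wooden handle, steel blade along its +x. Origin: underside, near its middle. To be left alone.
- wax_jar: Loose amber glass jar of wax with a brass lid, 58 mm across, 60 mm high, standing on the bench right of the chest. Origin: centre of its underside. To be left alone.
- carving: Loose half-finished wooden carving (a small turtle), about 55 mm across, 32 mm high, on the bench between robot and chest. Origin: centre of its underside. To be left alone.

How it is judged:
By the outcome, as a careful person would: the job done as asked, in the order asked, and still so for the second after the job is handed in, with the robot touching nothing.
It also fails if it takes over 51 s, if anything falls off the work surface, if the arm or the gripper's body presses on something with over 40 N, if the wrist force passes 120 N, or if a joint passes its speed limit or range.

## Working session

There is one attempt and no reset: what is moved stays moved. The work goes in short steps, Python scripts to look and compute and a tool call to move; the robot and the scene stay as the last step left them, time stands still between calls to the robot, and variables do not carry over. Pictures are saved under pics/ and viewed, and the job is handed in when it is done.

Besides the shell and the picture viewer there is one more tool, called after "Emit:" as name([rows], argument=value, ...), one row to a line, values as JSON. arm_command: Moves the arm, as the interface text tells. Its arguments: {"type":"object","properties":{"deltas":{"type":"array","items":{"type":"array","items":{"type":"number"}}},"hand":{"type":"number"}},"required":["deltas"]}

```bash
mkdir -p pics; python3 - <<'E'
from workcell import ctrl
import cv2
o=ctrl.get_obs();print(o, ctrl.nose_length)
for n in ["scene","side"]:
    im=ctrl.get_image(n);cv2.imwrite(f"pics/{n}0.png",im[:,:,::-1]);c=ctrl.get_calibration(n);print(n,c)
E
```

```text
{'t': 0.0, 'qpos': array([-1.18698375e+00,  4.23841032e-01,  1.63068034e+00, -3.66186073e-06,
        1.08858720e+00, -1.90057203e-02]), 'qvel': array([-0.00064063, -0.00162081,  0.00095914, -0.00183279, -0.00055164,
       -0.00037118]), 'joint_torque': array([-2.95165293e-03, -5.44639564e+01, -2.73664588e+01,  6.43092510e-02,
        2.29098822e-02, -1.55865500e-04]), 'ee_pos': array([ 244.83566501, -574.49178869,  246.90533888]), 'orientation': array([ 2.00028902,  0.40999515, -2.000857  ]), 'ft_force': array([ 0.12687626, -0.48118475,  0.30501893]), 'moment': array([-0.00329554,  0.02145076,  0.01383566]), 'width': 87.75518923124305} 25.0
scene {'fx': 397.0376764945131, 'fy': 397.0376764945131, 'cx': 320.6112068378652, 'cy': 200.57478769444197, 'R': array([[-0.70647618,  0.70773119, -0.0028229 ],
       [ 0.53590485,  0.53234077, -0.65530092],
       [-0.46227415, -0.4644673 , -0.75536265]]), 't': array([ 348.16106091, -247.54573861, 1142.39913322])}
side {'fx': 364.33587168737915, 'fy': 364.33587168737915, 'cx': 323.52124317837513, 'cy': 200.22893009017724, 'R': array([[ 0.99928505, -0.03489026,  0.01456248],
       [-0.01708014, -0.7602419 , -0.64941552],
       [ 0.03372928,  0.64870249, -0.76029429]]), 't': array([-523.34148675,   76.40991167,  844.81679073])}
```

View pics/scene0.png

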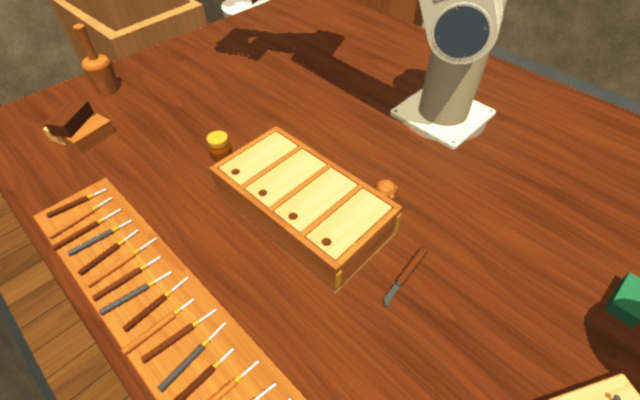

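View pics/side0.png

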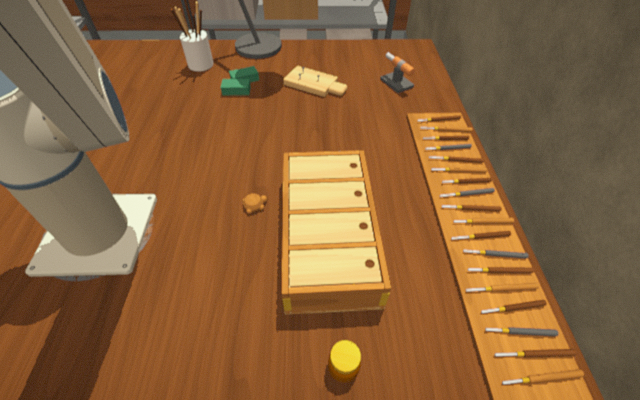

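Both pictures show four thumb spots. In scene, lids 1 to 4 are at (326,241), (293,215), (263,192) and (235,171). In side they are at (354,165), (358,193), (363,226) and (370,263). The jar is beside lid 4, the knife beside lid 1, and the carving is in front of the chest.

```bash
cat > h.py <<'E'
import numpy as np
from scipy.spatial.transform import Rotation as Rn
def ray(c,u,v,z):
    R=np.array(c['R']);t=np.array(c['t']);C=-R.T@t
    d=R.T@np.array([(u-c['cx'])/c['fx'],(v-c['cy'])/c['fy'],1]);return C+d*(z-C[2])/d[2]
def proj(c,X):
    p=np.array(c['R'])@X+np.array(c['t']);return np.array([c['fx']*p[0]/p[2]+c['cx'],c['fy']*p[1]/p[2]+c['cy']])
E
python3 - <<'E'
from workcell import ctrl
import cv2,numpy as np
from h import *
from scipy.optimize import least_squares
S={"scene":[(326,241),(293,215),(263,192),(235,171)],"side":[(354,165),(358,193),(363,226),(370,263)]}
pts={}
for n,l in S.items():
    im=cv2.imread(f"pics/{n}0.png").astype(float).sum(2);c=ctrl.get_calibration(n)
    for i,(u,v) in enumerate(l):
        w=im[v-7:v+8,u-7:u+8]; k=np.clip(np.median(w)*0.75-w,0,None)
        yy,xx=np.mgrid[v-7:v+8,u-7:u+8]
        m=(np.hypot(xx-u,yy-v)<7);k=k*m
        a=(k*xx).sum()/k.sum();b=(k*yy).sum()/k.sum()
        pts[n,i]=(a,b);print(n,i+1,round(a,1),round(b,1),ray(c,a,b,90).round(1))
cal={n:ctrl.get_calibration(n) for n in S}
def P(p,i,q): 
    c,s=np.cos(p[2]),np.sin(p[2]);return np.array([p[0]+c*q[0]-s*q[1],p[1]+s*q[0]+c*q[1],90])
f=lambda p:np.concatenate([proj(cal[n],P(p,i,(68,135-90*i)))-pts[n,i] for n,i in pts])
r=least_squares(f,[600,0,0]);print(r.x,r.fun.round(1))
for i in range(4): print(i+1,"thumb",P(r.x,i,(68,135-90*i)).round(1),"lip",P(r.x,i,(-85,135-90*i)).round(1))
print("carving",ray(cal['side'],254,203,15),ray(cal['scene'],386,189,15),"jar",ray(cal['side'],345,358,60),"knife",ray(cal['scene'],405,275,5))
for n in S:
    im=cv2.imread(f"pics/{n}0.png")
    for x,y in [(-100,-188),(-100,188),(100,188),(100,-188)]:
        cv2.circle(im,tuple(int(round(k)) for k in proj(cal[n],P(r.x,0,(x,y)))),2,(255,0,0),-1)
    cv2.imwrite(f"pics/{n}0c.png",im[100:330,180:480])
E
```

```text
scene 1 326.1 241.5 [597.  118.8  90. ]
scene 2 292.5 215.8 [599.6  28.7  90. ]
scene 3 262.4 192.5 [601.9 -61.7  90. ]
scene 4 235.0 171.4 [ 604.3 -152.    90. ]
side 1 353.3 164.9 [598.3 121.7  90. ]
side 2 357.8 193.1 [600.3  31.1  90. ]
side 3 363.0 225.5 [602.6 -59.1  90. ]
side 4 369.3 263.2 [ 605.3 -149.    90. ]
[ 5.33267514e+02 -1.71571098e+01  2.74397880e-02] [ 0.1  0.4  0.2  0.4  0.2  0.5  0.2  0.6 -0.2  0.6 -0.1  0.5 -0.   0.5
 -0.1  0.6]
1 thumb [597.5 119.7  90. ] lip [444.6 115.5  90. ]
2 thumb [600.   29.7  90. ] lip [447.1  25.5  90. ]
3 thumb [602.5 -60.3  90. ] lip [449.5 -64.5  90. ]
4 thumb [ 604.9 -150.2   90. ] lip [ 452.  -154.4   90. ]
carving [355.76677051  70.78384512  15.        ] [352.83838571  77.23323433  15.        ] jar [ 548.16538634 -313.12112929   60.        ] knife [500.84694795 246.12589241   5.        ]
```

```bash
cat >> h.py <<'E'
CH=np.array([533.3,-17.2]);YAW=0.0274
def W(x,y,z): 
    c,s=np.cos(YAW),np.sin(YAW);return np.array([CH[0]+c*x-s*y,CH[1]+s*x+c*y,z])
def st(ctrl):
    o=ctrl.get_obs();R=Rn.from_rotvec(o['orientation']).as_matrix()
    tip=o['ee_pos']+25*R[:,0]
    q=Rn.from_euler('z',-YAW).as_matrix()@(tip-np.array([*CH,0]))
    print('t',round(o['t'],2),'tip chest frame',q.round(1),'F',o['ft_force'].round(1),'w',round(o['width'],1))
    return o,R,tip
def go(R,tip,target):
    print('tool shift mm',(R.T@(target-tip)).round(1))
E
python3 - <<'E'
from workcell import ctrl
from h import *
o,R,tip=st(ctrl);print(R.round(3));go(R,tip,W(68,-135,150))
E
```

```text
t 0.1 tip chest frame [-303.6 -549.2  222. ] F [ 0.2 -0.5  0.5] w 87.6
[[-0.001  0.392 -0.92 ]
 [ 0.001 -0.92  -0.392]
 [-1.    -0.001  0.   ]]
tool shift mm [  72.3 -249.  -497.6]
```

Emit:
arm_command([
  [0,-0.025,-0.04,0.125],
  [0,-0.025,-0.04,0.125],
  [0,-0.025,-0.04,0.125],
  [0,0,0,0],
], hand=0)

```text
t: 0.5
ee_pos: [340.5, -467.7, 245.2]
orientation: [2.217, 0.012, -2.221]
ft_force: [0.3, -0.9, -0.0]
width: 59.2
```

```bash
python3 - <<'E'
from workcell import ctrl
from h import *
o,R,tip=st(ctrl);print(R.round(3));go(R,tip,W(68,-135,130))
E
```

```text
t 0.5 tip chest frame [-205.2 -445.   220.2] F [ 0.3 -0.9 -0. ] w 59.2
[[-0.002  0.008 -1.   ]
 [ 0.003 -1.    -0.008]
 [-1.    -0.003  0.002]]
tool shift mm [  90.7 -314.9 -267.3]
```

Emit:
arm_command([
  [0,-0.04,-0.033,-0.02],
  [0,-0.04,-0.033,0],
  [0,-0.04,-0.033,0],
  [0,-0.04,-0.033,0],
  [0,-0.04,-0.033,0],
  [0,-0.04,-0.033,0],
  [0,-0.04,-0.033,0],
  [0,-0.035,-0.033,0],
  [0,0,0,0],
  [0,0,0,0],
])

```text
t: 1.5
ee_pos: [589.4, -153.9, 242.9]
orientation: [2.196, 0.047, -2.205]
ft_force: [0.2, -0.1, -1.1]
width: 0.7
```

```bash
python3 - <<'E'
from workcell import ctrl
from h import *
o,R,tip=st(ctrl);print(R.round(3));go(R,tip,W(68,-135,110))
E
```

```text
t 1.5 tip chest frame [  52.2 -138.2  217.9] F [ 0.2 -0.1 -1.1] w 0.7
[[-0.004  0.042 -0.999]
 [ 0.001 -0.999 -0.042]
 [-1.    -0.001  0.004]]
tool shift mm [107.8  -2.9 -16.3]
```

Emit:
arm_command([
  [0.03,0,-0.008,0.012],
  [0.03,0,-0.008,0],
  [0.03,-0.002,0,0],
  [0.02,0,0,0],
  [0,0,0,0],
])

```text
t: 2.0
ee_pos: [602.4, -159.2, 130.2]
orientation: [2.203, 0.03, -2.21]
ft_force: [-0.7, 0.3, 0.5]
width: 0.5
```

```bash
python3 - <<'E'
from workcell import ctrl
from h import *
import cv2
o,R,tip=st(ctrl);print(R.round(3));go(R,tip,W(68,-135,90))
cv2.imwrite("pics/w1.png",ctrl.get_image("side")[120:320,220:460,::-1].repeat(2,0).repeat(2,1))
E
```

```text
t 2.0 tip chest frame [  65.1 -143.9  105.2] F [-0.7  0.3  0.5] w 0.5
[[-0.003  0.028 -1.   ]
 [-0.001 -1.    -0.028]
 [-1.     0.001  0.003]]
tool shift mm [15.2 -8.9 -2.9]
```

View pics/w1.png

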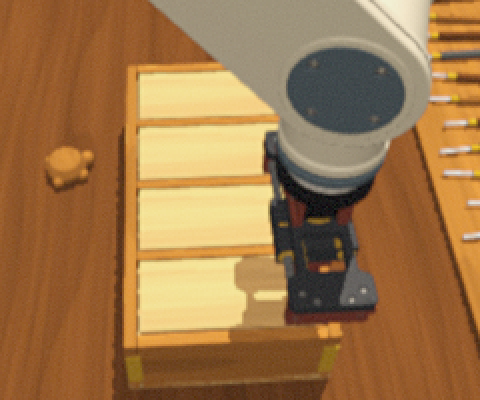

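The picture shows the gripper over lid 4's tail at about (320,280), with the other lids flush. I'm centring it before pressing.

Emit:
arm_command([
  [0.006,-0.009,-0.003,0],
  [0.004,0,0,0],
  [0,0,0,0],
])

```text
t: 2.35
ee_pos: [606.8, -152.2, 124.0]
orientation: [2.209, 0.025, -2.204]
ft_force: [0.1, 0.0, -0.0]
width: 0.7
```

```bash
python3 - <<'E'
from workcell import ctrl
from h import *
o,R,tip=st(ctrl);go(R,tip,W(68,-135,90))
E
```

```text
t 2.35 tip chest frame [  69.9 -137.    99. ] F [ 0.1  0.  -0. ] w 0.7
tool shift mm [ 9.  -2.   1.9]
```

Emit:
arm_command([
  [0.006,-0.002,0.002,0],
  [0.003,0,0,0],
  [0.003,0,0,0],
  [0.002,0,0,0],
])

```text
t: 2.75
ee_pos: [606.6, -150.3, 112.3]
orientation: [2.214, 0.025, -2.197]
ft_force: [-1.9, 0.9, 7.3]
width: 0.2
```

```bash
python3 - <<'E'
from workcell import ctrl
from h import *
o,R,tip=st(ctrl);go(R,tip,W(68,-135,90))
E
```

```text
t 2.75 tip chest frame [  69.8 -135.2   87.3] F [-1.9  0.9  7.3] w 0.2
tool shift mm [-2.7 -0.2  1.8]
```

Emit:
arm_command([
  [0.003,0,0,0],
  [0.003,0,0,0],
])

```text
t: 2.95
ee_pos: [606.9, -150.3, 107.6]
orientation: [2.214, 0.025, -2.196]
ft_force: [-1.7, 1.3, 7.3]
width: 0.5
```

```bash
python3 - <<'E'
from workcell import ctrl
from h import *
o,R,tip=st(ctrl)
E
```

```text
t 2.95 tip chest frame [  70.2 -135.2   82.6] F [-1.7  1.3  7.3] w 0.5
```

Lid 4 gives at a steady 7 N and has sunk 7 mm, more than a locked lid could, so it is the free one. I'm pressing on.

Emit:
arm_command([
  [0.004,0,0,0],
  [0.004,0,0,0],
  [0.004,0,0,0],
  [0.004,0,0,0],
])

```text
t: 3.35
ee_pos: [610.4, -151.0, 95.1]
orientation: [2.221, 0.023, -2.187]
ft_force: [0.1, -0.3, 6.5]
width: 0.4
```

```bash
python3 - <<'E'
from workcell import ctrl
from h import *
import cv2
o,R,tip=st(ctrl)
cv2.imwrite("pics/w2.png",ctrl.get_image("side")[120:320,220:460,::-1].repeat(2,0).repeat(2,1))
E
```

```text
t 3.35 tip chest frame [  73.8 -136.    70.1] F [ 0.1 -0.3  6.5] w 0.4
```

View pics/w2.png

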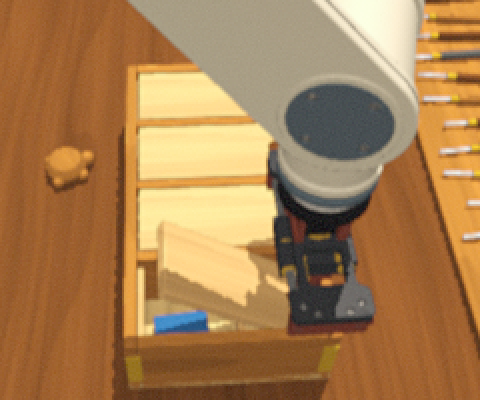

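Lid 4 has tipped, its front edge at about (163,225), and the blue stone shows at (180,322). The tip drifted 4 mm rearward, so I'm pressing a little deeper and correcting that.

Emit:
arm_command([
  [0.003,0,0.003,0],
  [0.004,0,0.003,0],
  [0.003,0,0.002,0],
])

```text
t: 3.7
ee_pos: [606.3, -151.5, 86.8]
orientation: [2.229, 0.022, -2.176]
ft_force: [1.7, 0.8, 4.3]
width: 0.7
```

```bash
python3 - <<'E'
from workcell import ctrl
from h import *
o,R,tip=st(ctrl)
E
```

```text
t 3.7 tip chest frame [  69.9 -136.5   61.8] F [1.7 0.8 4.3] w 0.7
```

Emit:
arm_command([
  [-0.03,0,0,0],
  [-0.045,0,0,0],
  [-0.045,0,0,0],
  [-0.045,0,0,0],
  [-0.02,0,0.03,0],
  [0,0,0.045,0],
  [0,0,0.045,0],
  [0,0,0.045,0],
  [0,0,0.03,0],
  [0,0,0,0],
])

```text
t: 4.7
ee_pos: [394.5, -154.1, 269.1]
orientation: [2.213, 0.027, -2.193]
ft_force: [0.4, -0.3, 0.4]
width: 0.3
```

```bash
python3 - <<'E'
from workcell import ctrl
from h import *
import cv2
o,R,tip=st(ctrl);print(R.round(3));go(R,tip,W(-110,-135,150))
c=ctrl.get_calibration('side')
im=ctrl.get_image("side")
cv2.imwrite("pics/w3.png",im[120:320,220:460,::-1].repeat(2,0).repeat(2,1))
cv2.imwrite("pics/s3.png",ctrl.get_image("scene")[:,:,::-1])
for th in np.arange(.5,1.2,.1):
  s,k=np.sin(th),np.cos(th)
  for yy in(-97,-173):
    X=W(33-118*k-6*s,yy,84+118*s-6*k); p=proj(c,X); print(round(th,2),yy,X[2].round(),(33-118*k-6*s).round(),((p-[220,120])*2).round(), )
E
```

```text
t 4.7 tip chest frame [-142.2 -133.2  244.1] F [ 0.4 -0.3  0.4] w 0.3
[[ 0.01   0.031 -0.999]
 [-0.006 -1.    -0.031]
 [-1.     0.006 -0.009]]
tool shift mm [ 94.4   1.3 -31.4]
0.5 -97 135.0 -73.0 [148. 234.]
0.5 -173 135.0 -73.0 [149. 306.]
0.6 -97 146.0 -68.0 [154. 227.]
0.6 -173 146.0 -68.0 [155. 300.]
0.7 -97 155.0 -61.0 [161. 221.]
0.7 -173 155.0 -61.0 [163. 294.]
0.8 -97 164.0 -54.0 [169. 215.]
0.8 -173 164.0 -54.0 [171. 288.]
0.9 -97 173.0 -45.0 [178. 209.]
0.9 -173 173.0 -45.0 [181. 282.]
1.0 -97 180.0 -36.0 [188. 204.]
1.0 -173 180.0 -36.0 [192. 277.]
1.1 -97 186.0 -26.0 [199. 199.]
1.1 -173 186.0 -26.0 [204. 272.]
```

View pics/w3.png

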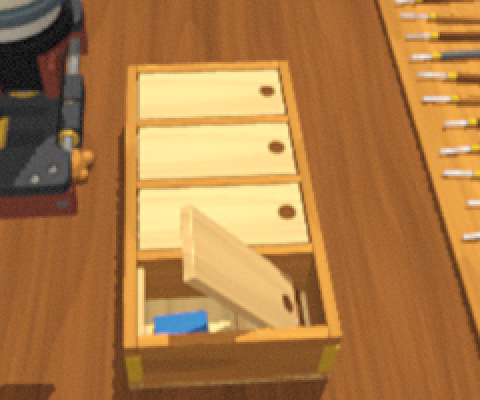

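View pics/s3.png

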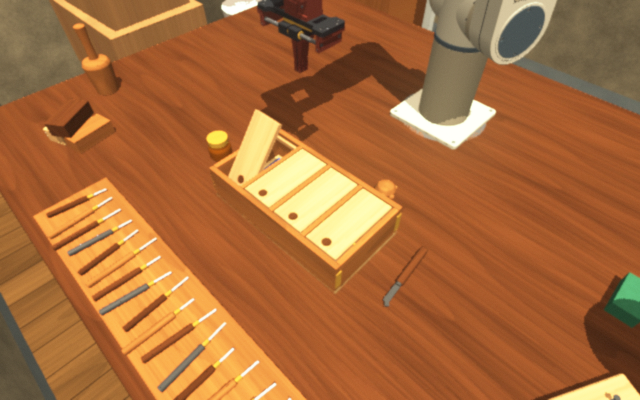

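Lid 4 stands at about 0.92 rad, with its lip corner at about (182,208). That puts the lip at x -43, z 174 in the chest frame. The other lids are shut. I'm bringing the fingertip in front of the lip and below it.

Emit:
arm_command([
  [0.035,0.001,-0.015,0],
  [0.035,0,-0.02,0],
  [0.015,0,-0.02,0],
  [0,0,-0.01,0],
  [0,0,0,0],
])

```text
t: 5.3
ee_pos: [473.8, -155.5, 183.7]
orientation: [2.221, 0.025, -2.18]
ft_force: [-0.2, 0.3, -0.6]
width: 0.6
```

```bash
python3 - <<'E'
from workcell import ctrl
from h import *
o,R,tip=st(ctrl);go(R,tip,W(-55,-135,155))
E
```

```text
t 5.3 tip chest frame [ -62.8 -136.9  158.7] F [-0.2  0.3 -0.6] w 0.6
tool shift mm [ 3.8 -1.9 -7.8]
```

Now I push up and back along the arc.

Emit:
arm_command([
  [0,-0.001,-0.006,0],
  [-0.002,0,-0.006,0],
  [-0.003,0,-0.006,0],
  [-0.004,0,-0.006,0],
  [-0.004,0,-0.006,0],
])

```text
t: 5.8
ee_pos: [503.9, -153.2, 200.3]
orientation: [2.219, 0.025, -2.181]
ft_force: [-1.2, 0.3, -0.3]
width: 0.4
```

```bash
python3 - <<'E'
from workcell import ctrl
from h import *
import cv2
o,R,tip=st(ctrl)
cv2.imwrite("pics/w4.png",ctrl.get_image("side")[120:320,220:460,::-1].repeat(2,0).repeat(2,1))
E
```

```text
t 5.8 tip chest frame [ -32.7 -135.4  175.3] F [-1.2  0.3 -0.3] w 0.4
```

View pics/w4.png

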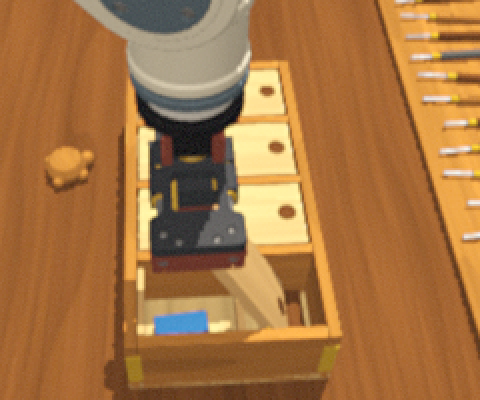

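The lid is rotating smoothly at about 1 N. I continue to the stop.

Emit:
arm_command([
  [-0.003,0,-0.006,0],
  [-0.002,0,-0.006,0],
  [-0.002,0,-0.006,0],
  [-0.001,0,-0.005,0],
  [0,0,-0.004,0],
])

```text
t: 6.35
ee_pos: [534.7, -152.5, 211.4]
orientation: [2.223, 0.023, -2.177]
ft_force: [-1.7, 0.4, 0.2]
width: 0.6
```

Emit:
arm_command([
  [0,0,-0.004,0],
  [0,0,-0.004,0],
  [0,0,-0.003,0],
])

```text
t: 6.65
ee_pos: [546.8, -152.1, 211.4]
orientation: [2.223, 0.024, -2.177]
ft_force: [-2.4, 0.1, 0.9]
width: 0.7
```

```bash
python3 - <<'E'
from workcell import ctrl
from h import *
o,R,tip=st(ctrl)
E
```

```text
t 6.65 tip chest frame [  10.3 -135.5  186.4] F [-2.4  0.1  0.9] w 0.7
```

Emit:
arm_command([
  [0,0,-0.002,0],
  [0,0,-0.002,0],
])

```text
t: 6.85
ee_pos: [551.2, -151.9, 211.3]
orientation: [2.222, 0.024, -2.177]
ft_force: [-1.2, -0.2, 0.5]
width: 0.5
```

Emit:
arm_command([
  [0,0,-0.002,0],
  [0,0,-0.002,0],
])

```text
t: 7.05
ee_pos: [555.3, -151.8, 211.3]
orientation: [2.222, 0.024, -2.178]
ft_force: [-1.8, -0.5, 1.0]
width: 0.3
```

```bash
python3 - <<'E'
from workcell import ctrl
from h import *
import cv2
o,R,tip=st(ctrl)
cv2.imwrite("pics/w5.png",ctrl.get_image("side")[120:320,220:460,::-1].repeat(2,0).repeat(2,1))
cv2.imwrite("pics/s5.png",ctrl.get_image("scene")[50:250,150:450,::-1].repeat(2,0).repeat(2,1))
E
```

```text
t 7.05 tip chest frame [  18.8 -135.4  186.3] F [-1.8 -0.5  1. ] w 0.3
```

View pics/w5.png

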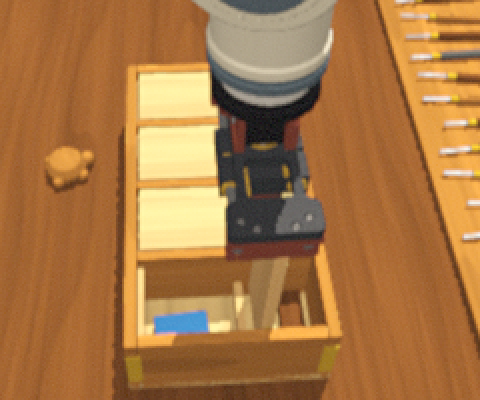

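View pics/s5.png

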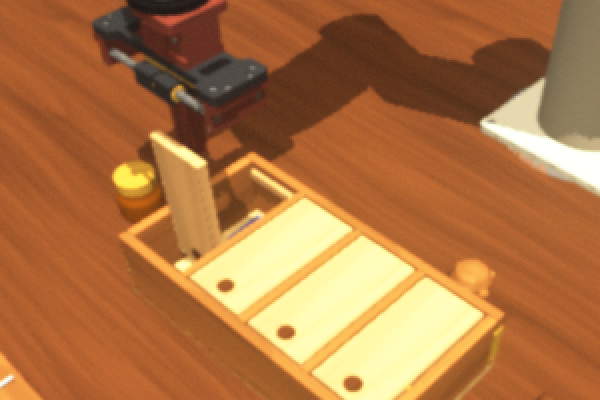

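The lid is about upright (θ≈1.55), since at the stop the lip should be at x≈42. I'm pushing on.

Emit:
arm_command([
  [0,0,-0.004,0],
  [0,0,-0.004,0],
  [0,0,-0.003,0],
])

```text
t: 7.45
ee_pos: [566.4, -151.4, 211.2]
orientation: [2.221, 0.024, -2.179]
ft_force: [-9.2, -1.4, 2.1]
width: 0.4
```

Emit:
arm_command([
  [0,0,-0.002,0],
  [0,0,-0.002,0],
])

```text
t: 7.65
ee_pos: [566.7, -151.4, 211.0]
orientation: [2.209, 0.025, -2.191]
ft_force: [-10.1, -1.3, 8.7]
width: 0.9
```

```bash
python3 - <<'E'
from workcell import ctrl
from h import *
o,R,tip=st(ctrl)
E
```

```text
t 7.65 tip chest frame [  30.  -135.3  186. ] F [-10.1  -1.3   8.7] w 0.9
```

The force rose to 10 N with no more travel, so the lid is at its stop. I back off and check.

Emit:
arm_command([
  [0,0,-0.003,0],
  [0,0,0.01,0],
  [0,0,0.03,0],
  [0,0,0.04,0],
  [-0.02,0,0.04,0],
  [-0.03,0,0.04,0],
  [-0.03,0,0.03,0],
  [0,0,0,0],
  [0,0,0,0],
])

```text
t: 8.55
ee_pos: [372.9, -156.7, 291.8]
orientation: [2.209, 0.024, -2.189]
ft_force: [-0.2, 0.1, 0.5]
width: 0.6
```

```bash
python3 - <<'E'
from workcell import ctrl
from h import *
import cv2
o,R,tip=st(ctrl)
a=ctrl.get_image("side");b=ctrl.get_image("scene")
def draw(n,im):
    im=np.ascontiguousarray(im[:,:,::-1]).repeat(3,0).repeat(3,1)
    c=ctrl.get_calibration(n)
    for th,col in((1.57,(0,0,255)),(1.7,(255,0,0))):
      s,k=np.sin(th),np.cos(th)
      for yy in(-97,-173):
       for h in (-6,6):
        X=W(33-118*k+h*s,yy,84+118*s+h*k);cv2.circle(im,tuple(int(v*3+1) for v in proj(c,X)),3,col,1)
    return im
A=draw("side",a)[420:980,780:1380];B=draw("scene",b)[250:750,550:1250]
cv2.imwrite("pics/w6.png",A);cv2.imwrite("pics/s6.png",B)
E
```

```text
t 8.55 tip chest frame [-163.9 -135.4  266.8] F [-0.2  0.1  0.5] w 0.6
```

View pics/w6.png

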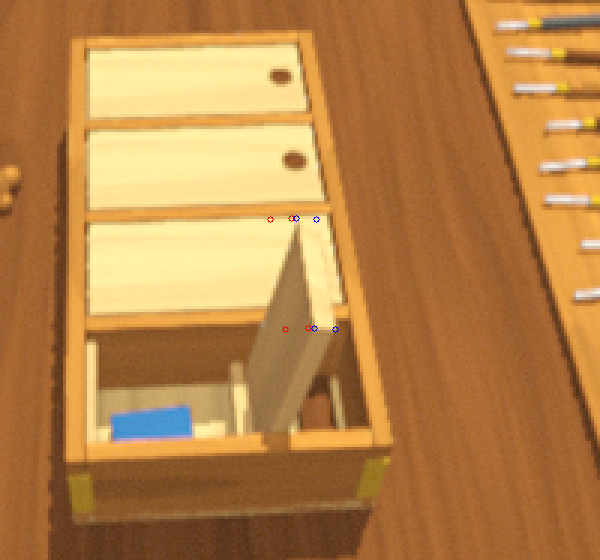

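View pics/s6.png

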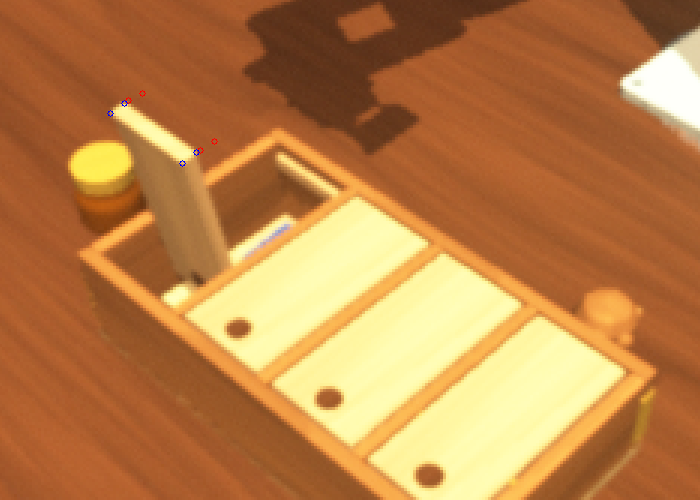

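Lid 4's front edge lies on the blue 1.7 rad markers, at (297,218)–(335,329) in the side crop and (110,113)–(196,153) in the scene crop. Lids 1–3 are flush, the jar and carving have not moved, and the robot is clear.

```bash
python3 - <<'E'
from workcell import ctrl
print(ctrl.get_obs()['ft_force'].round(1)); print(ctrl.close_job())
E
```

```text
[ 0.9 -0.3 -0.4]
the job is handed in; nothing more can be done
None
```

The free lid was lid 4 (rightmost), and it now stands fully open. I handed the job in at about 8.7 s of the 51 s allowed.

- **Finding it:** Lid 4 was the first lid I pressed. Its thumb spot sank at a steady 7 N or so, so I never touched lids 1–3. I pressed it about 28 mm down, slightly past the 20 to 25 mm mentioned, and it tipped to about 0.92 rad. The sharpening stone showed underneath.
- **Opening it:** I pushed its front edge up and back at 1–2 N until the force rose to about 10 N with no more travel, then backed off.
- **Last checks:** In both pictures the lid's edge matches the predicted 1.7 rad position to within about a pixel or two. Lids 1–3 are shut, the robot is clear, and the wrist force is near zero. The jar and carving look unmoved. The knife was outside the final crops, but the arm never went near it.
- **Misjudgement on the way:** While pushing I worked out the end position wrongly, leaving out the pin's offset. I corrected this before the final push to the stop.

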